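# Hardness check of a lock case before drilling

## Robot

A 6-joint arm with a two-finger parallel gripper is mounted at the origin on the work surface. World frame = base frame: x ahead of the robot, y to its left, z up, the work surface at z = 0. Lengths are in m, angles in rad, forces in N, time in s.
With the tool pointing down it reaches from about 0.35 to 0.85 m from the base axis. Payload 8.1 kg.
Tool frame: the origin (TCP) lies on the centre line of the jaws, within the pads' length; the fingertips stand 17 mm ahead of it and the grasp point (between the pads) lies 2 mm behind it; z points along the fingers, y is the line along which they close (so a half turn about z gives the same grasp; the last joint's range is limited). The gripper opens to 93 mm and grips with 3 to 60 N. Pads are 15 mm wide; open, the fingers measure 128 mm over their backs; the gripper's body (75 mm by 188 mm) begins 65 mm behind the grasp point.
Start: joints at [1.15, 0.13, 1.488, -0, 1.523, -0.085], TCP at [0.198, 0.567, 0.236] pointing down, gripper open.
Joint ranges: [-2.96, 2.96], [-0.89, 2.26], [0.02, 2.5], [-1.34, 4.48], [0, 2.73], [-2.66, 2.66]. Speed limits (rad/s): [2.39, 2.39, 2.79, 3.14, 3.14, 3.14].

## Interface

Orientations are given as a rotation vector (axis times angle).
In Python, from plant import robot, optics, close_job, models gives the robot as it stands.
- The arm moves only by the shell command python3 -m inch 'ROWS' [OPENING] [FORCE]. ROWS is a JSON object of lists of equal length, an entry for each row: "travel": the shift along the tool's x, y, z in m, a list of three; "spin": the turn about the tool's z in rad. In form: {"travel": [[x, y, z], ...], "spin": [spin, ...]}. A call has 1 to 10 rows; each row is the pose to reach, as a shift and turn from the pose commanded when the call began, along the tool's axes at that moment; what a row does not reach only later rows make up. A row lasts 1/12 s, in which the tool goes at most 41.7 mm and 7.16 degrees, less where a joint would pass 70% of its speed; a pose out of reach is approached as far as the arm can. A call with a gripper value outside its range is refused whole. OPENING is the closure, from 0 (fully open) to 1 (shut), set as the call begins (- or left out, the last holds). The fingers move at their own pace and stop on an object; FORCE is the grip in N (left out, the last holds). Time passes only in rows, so rows that repeat a pose let the fingers close. It gives the time, the measured TCP pose, the force, the opening and the grip force at its end, in the units of the state.
- robot.read_state(): the state, without advancing time (a new reading comes with each control period).
- optics.read_camera(name): name is "side" or "top"; returns (picture, depth): 384x512x3 uint8, red, green, blue; 384x512 float32, m along the optical axis (not along the pixel's ray), 0 where there is no reading.
- optics.camera_info(name): a dict with "camera_matrix" (3x3 intrinsics, pixels), "dist" ([k1, k2, p1, p2, k3] as OpenCV has them; the pictures are not rectified), "view" (4x4, takes a point from world to camera coordinates). Camera axes: x right, y down, z forward; pixel columns grow to the right and rows downward; lengths in m; the calibration is good to about 2 mm. A picture is of the moment at which its call begins. camera_info takes no time and is no camera call.
- close_job(): hands the job in; it is judged then, once.
Trained networks look in the newest picture that a camera, given by its name, has taken for a name from the list of things; names that differ only in an ending like _2 or _b are one class to them, and where a whole thing is asked for, a point or a joint stands for the part that bears it (a point fixed in the world has none). Each returns a list of dicts, best first, with "p" (0 to 1); they miss things now and then, are a little off and sometimes report something else, mostly with a low value. They report only what shows in the picture. A call takes as long as a camera call. They do not tell look-alikes from the thing itself.
- models.look_for(camera, name): "centre" ([x, y, z] in m, in world coordinates, good to about 4 mm: the middle of the surface that is visible of it).
- models.masks_of(camera, name): "region" (384x512 bool, what is visible of it).
The state is a dict: "t": time; "q": joint angles; "dq": joint speeds; "joint_torque": joint torques, N m; "tool_pos": TCP position; "orientation": TCP orientation; "force": force on the tool from outside, world axes, zero at the start; "wrist_torque": the same for the moment, N m; "opening": finger opening in m; "gripper_force": force on a finger pad.
Only numpy, scipy, OpenCV 4.12 (cv2) and the standard library are available. Lean on these libraries where they do the work, as an engineer would, in place of code of your own. Each camera call takes 0.05 s, during which the arm holds its last target. There are 200 camera calls.

## Task

Before we drill this lock out I need the hardness of its case: take the wireless hardness probe out of its stand, verify it by holding it upright on the middle of the round steel reference block for two seconds, then set it square on the red-ringed spot of the lock case clamped in the tilted vise. Each time press only lightly, until the probe's spring tip is about half in. Finish still holding the probe steady on the red-ringed spot, without shoving the block along the bench or disturbing anything else on it.

Things in the scene. Friction and masses are not known exactly. Their poses are not given: they have to be found in the camera images.
- probe: wireless hardness probe, 160 g, pen-like, upright in its stand. Origin on its axis at the barrel's lower end (nose), z along the axis towards the grip. Nose 18 mm diameter (z 0 to 22 mm), grey barrel 24 (to 55), dark collar 36 (55 to 60), orange square grip 28 x 28, sides along x and y (60 to 120), green read-out on top (122). The spring tip sticks 12 mm out of the nose
- probe_tip (a joint): how far the probe's spring tip is pushed into the nose, m: 0 = fully out, 0.010 = fully in, half in = 0.005. The spring needs 1 N to start moving, 3 N at half, 5 N fully in; it pushes the tip back out
- probe_point (a point): the very end of the spring tip (ball end of 8 mm diameter), on the probe's axis, axes as the probe's: 12 mm below the nose when the tip is out
- stand: fixed probe stand: black foot 85 x 85 x 6 mm, grey upright sleeve of 42 mm outer and 28 mm inner diameter, mouth 73 mm above the bench. Origin in the middle of the underside. The probe hangs in it by its collar, tip down, nose 18 mm above the bench; pull it straight up at least 70 mm to clear the mouth
- ref_block: loose round steel reference block, 64 mm diameter, 16 mm high, 400 g, with a green printed ring of 29 mm outer diameter round the middle of its top. Origin in the middle of its underside, z up
- vise: base of the blue tilting vise, fixed to the bench, 235 x 130 mm and about 120 mm high with its quadrants. Origin in the middle of its underside; its x axis points away from the robot at yaw 0, towards the end that rises and carries the screw handle
- vise_bed: tilted, locked bed of the vise with jaws and lock (steel mortice lock case 105 x 78 x 16 mm, brass edge plate). Origin on the hinge at its near end, 100 mm from the vise's middle, 35 mm above the bench; x up the slope, z square to the lock's flat upper face (plane z = 54 mm). Tilt 0.1 to 0.4 rad, face leaning to the robot; rigid. Only the edge plate, on the +y side, tops the face, by 3 mm
- drill_mark (a point): red dot in the middle of the red ring (22 mm outer, 16 mm inner diameter) on the lock's upper face, at (75, 8, 54) mm in the bed; axes as the bed's, z straight out of the face. About 96 to 114 mm above the bench. (The smaller blue ring 36 mm away on the same face is not the one)
- padlock: loose brass padlock lying flat, body 45 x 52 x 24 mm, steel shackle to +x; leave alone. Origin under the middle of its body
- door_knob: loose brass door knob standing on its rose, 64 mm diameter, 61 mm high; leave alone. Origin in the middle of its underside
- cylinder_a: loose brass lock cylinder standing up, 37 mm diameter, 36 mm high; leave alone. Origin in the middle of its underside
- cylinder_b: another brass lock cylinder of the same size; leave alone
- screwdriver: loose blue screwdriver lying on the bench, 200 mm long; leave alone
- spray_can: red spray can, 52 mm diameter, 150 mm high; leave alone. Origin in the middle of its underside
- screw_cup: red plastic cup, 80 mm diameter, 60 mm high; leave alone. Origin in the middle of its underside
Mind the look-alikes: they are no part of the job. Leave any orange look-alike of the ref_block alone.

How it is judged:
On the way:
1. the probe, held by the gripper, is pressed upright (within 8 degrees) on the middle of the reference block (within 14 mm), spring tip 2.5 to 8 mm in, and kept still there (contact force between the fingers and probe above 3 N and value of joint probe_tip between 0.0025 and 0.008 m and angle between probe's own z axis and vertical below 0.14 rad and horizontal distance between probe_point and ref_block below 0.014 m and contact force between probe and ref_block above 0.8 N and linear speed of probe below 0.03 m/s), for 1.5 s.
At the end, for the whole second after the job is handed in: the gripper still holds the probe, at rest, its tip in contact with the lock case inside the red ring (within 8 mm of the dot), square to the face (within 8 degrees), spring tip 2.5 to 8 mm in, contact force 0.8 to 8 N; the reference block is within 20 mm of where it stood (contact force between the fingers and probe above 3 N and value of joint probe_tip between 0.0025 and 0.008 m and distance between probe_point and drill_mark below 0.008 m and angle between the z axis of probe and the z axis of drill_mark, either way round below 0.14 rad and contact force between probe and vise_bed between 0.8 and 8 N and linear speed of probe below 0.01 m/s and distance of ref_block from where it was at the start of the episode below 0.02 m); the arm keeps its last pose, push and grip.
It fails at once if the probe is rammed (over 15 N) against the lock, vise or reference block (contact force between probe and vise_bed above 15 N or contact force between probe and ref_block above 15 N).
It fails at once if the reference block is shoved more than 20 mm (distance of ref_block from where it was at the start of the episode above 0.02 m).
It fails at once if another thing on the bench is moved more than 30 mm (distance of any of padlock, door_knob, cylinder_a, cylinder_b, screwdriver, spray_can, screw_cup from where it was at the start of the episode above 0.03 m).
It also fails if it takes over 48 s, if anything falls off the work surface, if the arm or the gripper's body presses on something with over 40 N, if the wrist force passes 120 N, or if a joint passes its speed limit or range.

## Working session

There is one attempt and no reset: what is moved stays moved. The work goes in short steps, Python scripts to look and compute and a shell command to move; the robot and the scene stay as the last step left them, time stands still between calls to the robot, and variables do not carry over. Pictures are saved under pics/ and viewed, at most 10 in all, crops included, and the job is handed in when it is done.

```bash
ls; mkdir -p pics; cat > h.py <<'E'
import numpy as np,cv2
from plant import robot,optics,models
from scipy.spatial.transform import Rotation as R
def cloud(cam,depth):
    i=optics.camera_info(cam);K=np.array(i["camera_matrix"]);d=np.array(i["dist"]);V=np.array(i["view"])
    v,u=np.mgrid[0:384,0:512]
    p=cv2.undistortPoints(np.stack([u,v],-1).reshape(-1,1,2).astype(float),K,d).reshape(384,512,2)
    P=np.dstack([p*depth[...,None],depth]);W=(P-V[:3,3])@V[:3,:3]
    W[depth==0]=np.nan
    return W
E
python3 - <<'E'
from h import *
for c in("top","side"):
    im,d=optics.read_camera(c); np.savez("/tmp/%s.npz"%c,im=im,d=d)
    cv2.imwrite("pics/%s0.png"%c,cv2.resize(im[...,::-1],(800,600),interpolation=cv2.INTER_CUBIC))
    for n in("probe","stand","ref_block","vise","vise_bed","drill_mark","spray_can","screw_cup"):
        print(c,n,[(round(r["p"],2),np.round(r["centre"],3).tolist()) for r in models.look_for(c,n)[:3]])
print(robot.read_state())
E
```

```text
pics
top probe [(0.48, [0.498, -0.321, 0.135])]
top stand [(0.78, [0.489, -0.317, 0.008])]
top ref_block [(0.87, [0.612, -0.246, 0.016]), (0.56, [0.625, -0.373, 0.017])]
top vise [(0.92, [0.53, 0.116, 0.095])]
top vise_bed [(0.61, [0.535, 0.124, 0.103])]
top drill_mark [(0.97, [0.529, 0.118, 0.102])]
top spray_can [(0.7, [0.633, 0.361, 0.144]), (0.63, [0.493, -0.321, 0.137])]
top screw_cup [(0.57, [0.785, -0.064, 0.02])]
side probe [(0.56, [0.488, -0.314, 0.11]), (0.48, [0.518, 0.148, 0.092])]
side stand [(0.85, [0.488, -0.31, 0.006])]
side ref_block [(0.55, [0.612, -0.236, 0.015]), (0.51, [0.613, -0.36, 0.014])]
side vise [(0.92, [0.524, 0.151, 0.077]), (0.5, [0.626, 0.393, 0.102])]
side vise_bed [(0.71, [0.512, 0.147, 0.094]), (0.61, [0.74, -0.282, 0.014])]
side drill_mark [(0.67, [0.486, -0.313, 0.108])]
side spray_can [(0.7, [0.626, 0.398, 0.1]), (0.64, [0.773, -0.048, 0.039])]
side screw_cup [(0.59, [0.777, -0.049, 0.04])]
{'t': 0.9, 'q': array([ 1.14960959e+00,  1.30376517e-01,  1.48818589e+00,  3.07855443e-05,
        1.52299482e+00, -8.53734316e-02]), 'dq': array([-0.0002158 ,  0.00019999,  0.00067376,  0.00094857,  0.00082337,
        0.00046056]), 'joint_torque': array([-8.36976906e-04, -5.59757566e+01, -4.92060077e+01,  7.66681158e-02,
        2.26121099e-02,  7.70317706e-05]), 'tool_pos': array([0.197682  , 0.56651602, 0.23565702]), 'orientation': array([-5.25018011e-01, -3.09739071e+00, -6.59785044e-05]), 'force': array([0.45769117, 0.40562424, 0.09085358]), 'wrist_torque': array([ 0.00271009, -0.00995226,  0.01537182]), 'gripper_force': 0.0, 'opening': 0.0926999075029118}
```

View pics/top0.png

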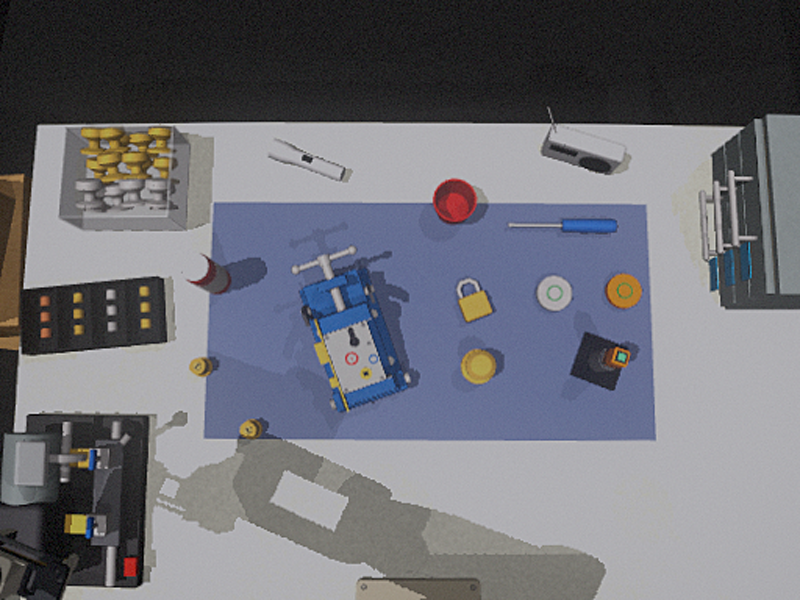

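View pics/side0.png

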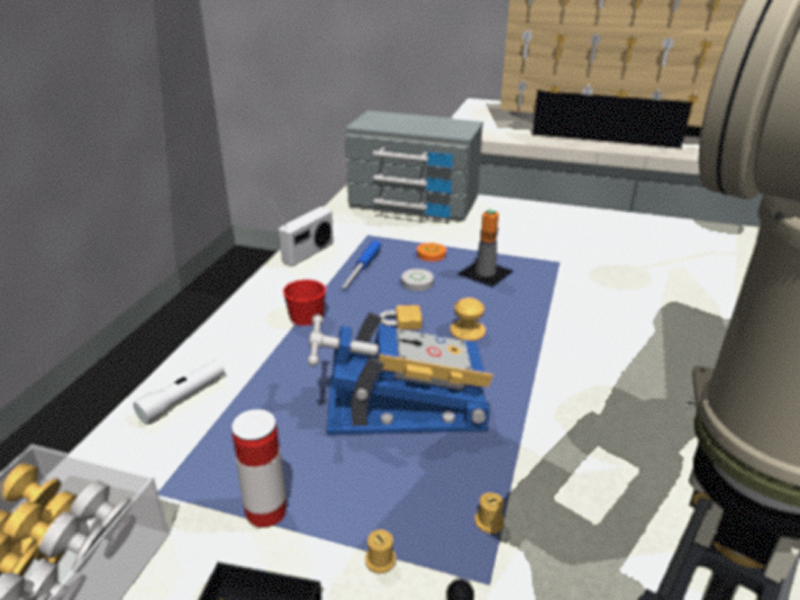

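The top view shows the grey reference block at (554,293), with its orange look-alike at (624,290). The probe is in its stand at (618,357) and the red ring on the lock is at (351,358). The moves can't tilt the tool, so the face tilt matters and I'll measure it next.

```bash
python3 - <<'E'
from h import *
z=np.load("/tmp/top.npz");im,d=z["im"],z["d"];W=cloud("top",d)
hsv=cv2.cvtColor(im,cv2.COLOR_RGB2HSV)
s=512/800
def box(x0,x1,y0,y1):
    m=np.zeros((384,512),bool);m[int(y0*s):int(y1*s),int(x0*s):int(x1*s)]=1;return m
# lock face: grey/white inside
b=box(318,390,320,390)&(hsv[...,1]<50)&(hsv[...,2]>110)
P=W[b];P=P[np.isfinite(P).all(1)&(P[:,2]>.06)&(P[:,2]<.14)]
for k in range(6):
    A=np.c_[P[:,:2],np.ones(len(P))];c=np.linalg.lstsq(A,P[:,2],rcond=None)[0];r=P[:,2]-A@c;P=P[abs(r)<max(.0025,2*r.std())]
n=np.array([-c[0],-c[1],1]);n/=np.linalg.norm(n)
print("face n",n,"tilt",np.arccos(n[2]),"downslope dir yaw of x",np.arctan2(-n[1],-n[0]),len(P),r.std())
def cen(m,name):
    v,u=np.nonzero(m);
    (cx,cy),(a,bb),_=cv2.fitEllipse(cv2.convexHull(np.stack([u,v],1).astype(np.float32)))
    q=W[m];q=q[np.isfinite(q).all(1)]
    print(name,len(v),"px",u.mean(),v.mean(),"ell",cx,cy,a,bb,"mean",np.round(q.mean(0),4),"med z",np.median(q[:,2]))
h,S,V=hsv[...,0],hsv[...,1],hsv[...,2]
cen(box(338,365,345,372)&((h<10)|(h>170))&(S>80),"redring")
cen(box(364,384,348,368)&(h>95)&(h<130)&(S>60),"bluering")
cen(box(535,573,275,312)&(h>40)&(h<90)&(S>40),"greenring")
cen(box(535,573,273,313)&(S<40)&(V>120),"block")
g=box(600,635,340,375)
cen(g&(h>40)&(h<100)&(S>60),"readout")
o=g&(h<20)&(S>120)
cen(o,"orange")
q=W[g&(((h<20)&(S>120))|((h>40)&(h<100)&(S>60)))];q=q[q[:,2]>.125];print("top pts",len(q),q.mean(0),q.min(0),q.max(0))
print(cv2.minAreaRect((q[:,:2]*1000).astype(np.float32)))
f=box(560,640,325,395)&(V<60);q=W[f];q=q[np.isfinite(q).all(1)&(q[:,2]<.015)&(q[:,2]>.002)];print("foot",cv2.minAreaRect((q[:,:2]*1000).astype(np.float32)))
f=W[box(300,420,260,420)&(h>95)&(h<125)&(S>140)];f=f[np.isfinite(f).all(1)&(f[:,2]>.01)];print("vise",cv2.minAreaRect((f[:,:2]*1000).astype(np.float32)))
crop=im[200:250,370:420,::-1];crop2=im[170:275,185:270,::-1]
cv2.imwrite("pics/c1.png",np.hstack([cv2.resize(crop,(400,400),interpolation=2),cv2.resize(crop2,(324,400),interpolation=2)]))
for c in ("side",):
    z=np.load("/tmp/side.npz");im,d=z["im"],z["d"];W=cloud("side",d);hsv=cv2.cvtColor(im,cv2.COLOR_RGB2HSV);h,S,V=hsv[...,0],hsv[...,1],hsv[...,2]
    cen(box(422,446,342,362)&((h<10)|(h>170))&(S>70),"redring side")
    cen(box(395,440,265,295)&(h>40)&(h<90)&(S>25),"greenring side")
    cen(box(478,500,215,245)&(h<20)&(S>120),"orange side")
    b=box(405,470,338,365)&(S<50)&(V>110);P=W[b];P=P[np.isfinite(P).all(1)]
    for k in range(5):
        A=np.c_[P[:,:2],np.ones(len(P))];c=np.linalg.lstsq(A,P[:,2],rcond=None)[0];r=P[:,2]-A@c;P=P[abs(r)<max(.003,2*r.std())]
    n=np.array([-c[0],-c[1],1]);n/=np.linalg.norm(n);print("side n",n,np.arccos(n[2]),np.arctan2(-n[1],-n[0]),len(P))
E
```

```text
face n [-0.22456728 -0.07969052  0.9711946 ] tilt 0.2406024114427118 downslope dir yaw of x 0.34100012184350953 847 0.0016895672869112579
redring 24 px 224.45833333333334 228.95833333333334 ell 224.503662109375 229.0 7.93086051940918 8.00601577758789 mean [0.4934 0.1137 0.106 ] med z 0.10616332948727417
bluering 46 px 241.30434782608697 227.08695652173913 ell 241.3800506591797 227.60379028320312 9.945855140686035 12.520516395568848 mean [0.5002 0.0714 0.0754] med z 0.062116484958297406
greenring 31 px 354.48387096774195 187.1290322580645 ell 354.5733642578125 187.10714721679688 9.522154808044434 9.719463348388672 mean [ 0.6193 -0.248   0.0161] med z 0.016088403916579782
block 368 px 354.48097826086956 187.17934782608697 ell 354.50128173828125 187.16268920898438 21.868385314941406 22.602500915527344 mean [ 0.6195 -0.2478  0.0145] med z 0.015492094241781952
readout 30 px 397.43333333333334 228.16666666666666 ell 397.34326171875 228.13392639160156 5.486172676086426 6.511005401611328 mean [ 0.4956 -0.3298  0.1393] med z 0.13971185117859194
orange 115 px 394.295652173913 228.6695652173913
[... 353 characters left out ...]
903320312)
foot ((495.8804626464844, -328.9867248535156), (82.46542358398438, 83.17041778564453), 69.60482025146484)
vise ((532.9125366210938, 119.61299896240234), (231.4748992919922, 128.2757568359375), 19.70630645751953)
redring side 25 px 277.04 225.0 ell 277.35931396484375 224.73712158203125 5.184535503387451 9.527071952819824 mean [0.4914 0.1161 0.1046] med z 0.10528910977031325Traceback (most recent call last):
  File "<stdin>", line 37, in <module>
  File "<stdin>", line 16, in cen
cv2.error: OpenCV(4.12.0) /io/opencv/modules/imgproc/src/shapedescr.cpp:361: error: (-201:Incorrect size of input array) There should be at least 5 points to fit the ellipse in function 'fitEllipseNoDirect'
```

View pics/c1.png

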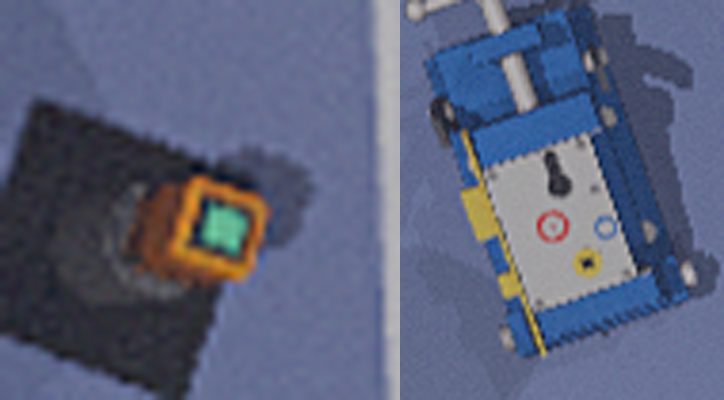

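The crops agree: the grip sits square with the stand. The lock face tilts about 0.24 rad with its uphill direction at yaw 0.343. The red dot is near (0.493, 0.114, 0.105). I'll check upright on the block first, then pivot the probe in the pads against the sleeve. Moving to the stand now.

```bash
python3 -m inch '{"travel":[[-0.385,-0.307,0],[-0.385,-0.307,0],[-0.385,-0.307,0],[-0.385,-0.307,0],[-0.385,-0.307,0],[-0.385,-0.307,0],[-0.385,-0.307,0],[-0.385,-0.307,0],[-0.385,-0.307,0],[-0.385,-0.307,0]],"spin":[0,0,0,0,0,0,0,0,0,0]}' 0 20; python3 -c "
from plant import robot;print(robot.read_state())"
```

```text
t: 1.73
tool_pos: [0.4204, 0.2121, 0.236]
orientation: [0.524, 3.097, 0.001]
force: [0.7, 0.7, -0.6]
opening: 0.0928
gripper_force: 0.0
{'t': 1.7333, 'q': array([ 3.58227769e-01, -2.27328911e-01,  1.83363850e+00,  1.72535297e-05,
        1.53423413e+00, -8.77010281e-01]), 'dq': array([-1.0574712 ,  0.08475207, -0.07229618,  0.00258948, -0.01847544,
       -1.04873002]), 'joint_torque': array([  6.6127333 , -39.41187143, -47.91119456,  -0.06071402,
         0.5840533 ,   2.19563484]), 'tool_pos': array([0.42038973, 0.21206301, 0.23603688]), 'orientation': array([5.24475156e-01, 3.09659248e+00, 8.50441554e-04]), 'force': array([ 0.70147573,  0.66985734, -0.61182761]), 'wrist_torque': array([-0.01086084, -0.03450741, -0.0094884 ]), 'gripper_force': 0.0, 'opening': 0.09277695608355885}
```

```bash
python3 -m inch '{"travel":[[-0.25,-0.486,0],[-0.25,-0.486,0],[-0.25,-0.486,0],[-0.25,-0.486,0],[-0.25,-0.486,0],[-0.25,-0.486,0],[-0.25,-0.486,0],[-0.25,-0.486,0],[-0.25,-0.486,0],[-0.25,-0.486,0]],"spin":[0,0,0,0,0,0,0,0,0,0]}'; python3 -m inch '{"travel":[[-0.06,-0.116,0],[-0.06,-0.116,0],[-0.06,-0.116,0],[-0.06,-0.116,0],[-0.06,-0.116,0],[-0.06,-0.116,0]],"spin":[0,0,0,0,0,0]}';python3 - <<'E'
from h import *
s=robot.read_state();T=R.from_rotvec(s["orientation"]).as_matrix()
print(s["q"],T, T.T@(np.array([.496,-.329,.108])-s["tool_pos"]))
E
```

```text
t: 2.57
tool_pos: [0.4774, -0.201, 0.2359]
orientation: [0.525, 3.097, -0.0]
force: [0.3, 0.4, -0.9]
opening: 0.0928
gripper_force: 0.0
t: 3.07
tool_pos: [0.4957, -0.3278, 0.2352]
orientation: [-0.526, -3.096, -0.001]
force: [-0.2, 0.8, -0.4]
opening: 0.0931
gripper_force: 0.0
[-6.70812436e-01  1.16355493e-01  1.50412490e+00  4.59626558e-04
  1.52218170e+00 -1.90489718e+00] [[-9.43838514e-01  3.30406650e-01 -5.52330558e-04]
 [ 3.30405993e-01  9.43838350e-01  1.02439341e-03]
 [ 8.59777156e-04  7.84368623e-04 -9.99999323e-01]] [-0.00072886 -0.00111075  0.12723826]
```

```bash
python3 -m inch '{"travel":[[0,-0.001,0.03],[0,-0.001,0.06],[0,-0.001,0.09],[0,-0.001,0.11],[0,-0.001,0.12],[0,-0.001,0.127],[0,-0.001,0.127],[0,-0.001,0.127]],"spin":[0,0,0,0,0,0,0,0]}'; python3 -m inch '{"travel":[[0,0,0],[0,0,0],[0,0,0],[0,0,0],[0,0,0],[0,0,0],[0,0,0],[0,0,0]],"spin":[0,0,0,0,0,0,0,0]}' 1 20
```

```text
t: 3.73
tool_pos: [0.4964, -0.3288, 0.1101]
orientation: [0.524, 3.096, -0.001]
force: [0.5, 0.1, 0.5]
opening: 0.0931
gripper_force: 0.0
t: 4.4
tool_pos: [0.4956, -0.329, 0.1086]
orientation: [-0.525, -3.097, -0.0]
force: [1.3, 0.5, -0.4]
opening: 0.0443
gripper_force: 0.0
```

```bash
python3 -m inch '{"travel":[[0,0,0],[0,0,0],[0,0,0],[0,0,0],[0,0,0],[0,0,0]],"spin":[0,0,0,0,0,0]}' 1 20; python3 -m inch '{"travel":[[0,0,-0.008],[0,0,-0.025],[0,0,-0.045],[0,0,-0.065],[0,0,-0.08],[0,0,-0.09],[0,0,-0.09],[0,0,-0.09]],"spin":[0,0,0,0,0,0,0,0]}'
```

```text
t: 4.9
tool_pos: [0.4956, -0.329, 0.1086]
orientation: [-0.525, -3.097, 0.0]
force: [-1.0, -1.2, -1.4]
opening: 0.0282
gripper_force: 20.0
t: 5.57
tool_pos: [0.4958, -0.3291, 0.1989]
orientation: [0.525, 3.097, -0.001]
force: [0.0, -0.2, -1.9]
opening: 0.0276
gripper_force: 20.0
```

```bash
python3 -m inch '{"travel":[[-0.008,0.01,0],[-0.025,0.032,0],[-0.045,0.058,0],[-0.065,0.085,0],[-0.082,0.107,0],[-0.09,0.117,0],[-0.09,0.117,0],[-0.09,0.117,0],[-0.09,0.117,0]],"spin":[0,0,0,0,0,0,0,0,0]}';python3 - <<'E'
from h import *
s=robot.read_state();print(s["tool_pos"],s["force"])
out=[]
for c in("top","side"):
    im,d=optics.read_camera(c);np.savez("/tmp/%s1.npz"%c,im=im,d=d)
    W=cloud(c,d);hsv=cv2.cvtColor(im,cv2.COLOR_RGB2HSV)
    x,y=s["tool_pos"][:2]
    m=(abs(W[...,0]-x)<.04)&(abs(W[...,1]-y)<.04)&(W[...,2]>.085)&(W[...,2]<.18)&(np.hypot(W[...,0]-x,W[...,1]-y)<.03)
    for a,b in((.09,.12),(.12,.15),(.15,.18)):
        q=W[m&(W[...,2]>a)&(W[...,2]<b)];print(c,a,len(q),q.mean(0) if len(q) else 0)
    out.append(im)
i=optics.camera_info("side");uv,_=cv2.projectPoints(np.array([[.619,-.248,.05]]),cv2.Rodrigues(np.array(i["view"])[:3,:3])[0],np.array(i["view"])[:3,3],np.array(i["camera_matrix"]),np.array(i["dist"]))
u,v=uv.ravel().astype(int);print(u,v)
cv2.imwrite("pics/s1.png",cv2.resize(out[1][max(0,v-75):v+45,u-60:u+60,::-1],(600,600),interpolation=2))
E
```

```text
t: 6.32
tool_pos: [0.6182, -0.2484, 0.1975]
orientation: [-0.525, -3.095, -0.0]
force: [0.3, -0.8, -2.0]
opening: 0.0279
gripper_force: 20.0
[ 0.6182323  -0.24841317  0.19748366] [ 0.30842237 -0.76476254 -2.0193507 ]
top 0.09 0 0
top 0.12 0 0
top 0.15 0 0
side 0.09 32 [ 0.61263188 -0.24275113  0.10977545]
side 0.12 65 [ 0.61204549 -0.23920411  0.13596975]
side 0.15 97 [ 0.61128155 -0.23732822  0.1665572 ]
266 166
```

View pics/s1.png

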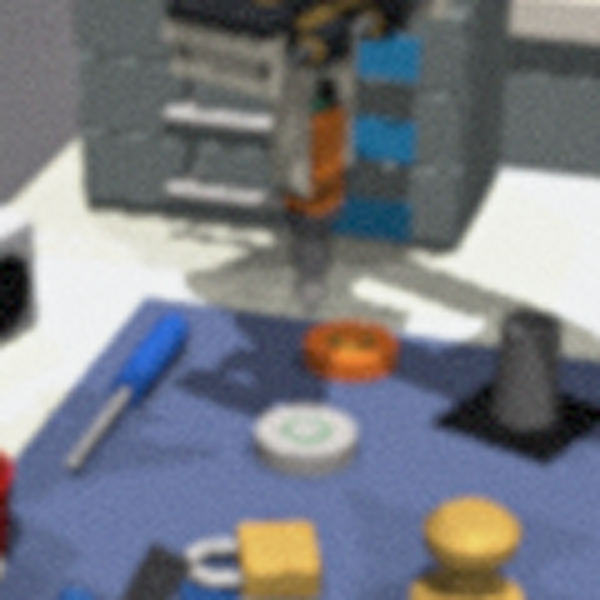

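The side crop shows the probe upright in the fingers, with its tip at (310,300) directly above the grey block's green ring at (307,430). Next I lower it.

```bash
python3 -m inch '{"travel":[[0,0,0.015],[0,0,0.035],[0,0,0.055],[0,0,0.067],[0,0,0.073],[0,0,0.074],[0,0,0.074],[0,0,0.074]],"spin":[0,0,0,0,0,0,0,0]}'; python3 -m inch '{"travel":[[0,0,0.002],[0,0,0.004],[0,0,0.006],[0,0,0.006],[0,0,0.006]],"spin":[0,0,0,0,0]}'
```

```text
t: 7.08
tool_pos: [0.6198, -0.2487, 0.1262]
orientation: [0.525, 3.095, -0.001]
force: [-0.3, 0.3, -1.1]
opening: 0.0279
gripper_force: 20.0
t: 7.5
tool_pos: [0.6192, -0.2481, 0.1186]
orientation: [0.525, 3.097, 0.0]
force: [0.1, -0.2, -1.0]
opening: 0.0282
gripper_force: 20.0
```

```bash
python3 -m inch '{"travel":[[0,0,0.001],[0,0,0.002],[0,0,0.003],[0,0,0.004],[0,0,0.004],[0,0,0.004]],"spin":[0,0,0,0,0,0]}'; python3 - <<'E'
from h import *
f=[]
for k in range(8):
    optics.read_camera("side"); s=robot.read_state(); f.append(s["force"])
print(np.mean(f,0),np.std(f,0),s["tool_pos"],s["t"])
E
```

```text
t: 8.0
tool_pos: [0.6193, -0.2482, 0.1148]
orientation: [0.525, 3.097, -0.0]
force: [-0.4, -0.0, 0.8]
opening: 0.0279
gripper_force: 20.0
[-0.30168176  0.23400358  1.11357113] [0.56656312 0.33499494 0.45914671] [ 0.61922088 -0.24816482  0.11470704] 8.4
```

About 2.8 N on the tip, so it is roughly half in. I'll hold it there for more than 2 s.

```bash
for i in 1 2 3; do python3 -m inch '{"travel":[[0,0,0],[0,0,0],[0,0,0],[0,0,0],[0,0,0],[0,0,0],[0,0,0],[0,0,0]],"spin":[0,0,0,0,0,0,0,0]}' | tr '\n' ' '; done
```

```text
t: 9.07 tool_pos: [0.6192, -0.2482, 0.1147] orientation: [0.525, 3.097, -0.0] force: [-0.2, -0.1, 0.7] opening: 0.0278 gripper_force: 20.0 t: 9.73 tool_pos: [0.6192, -0.2482, 0.1147] orientation: [0.525, 3.097, -0.0] force: [0.3, -0.2, 1.1] opening: 0.0283 gripper_force: 20.0 t: 10.4 tool_pos: [0.6192, -0.2482, 0.1147] orientation: [0.525, 3.097, -0.0] force: [0.6, 0.2, 1.6] opening: 0.0278 gripper_force: 20.0
```

```bash
python3 -m inch '{"travel":[[0,0,-0.003],[0,0,-0.012],[0,0,-0.03],[0,0,-0.055],[0,0,-0.075],[0,0,-0.09],[0,0,-0.1],[0,0,-0.1]],"spin":[0,0,0,0,0.1,0.2,0.3,0.4]}'; python3 -m inch '{"travel":[[0.008,-0.01,0],[0.025,-0.032,0],[0.045,-0.058,0],[0.065,-0.085,0],[0.08,-0.105,0],[0.088,-0.115,0],[0.0896,-0.1169,0],[0.0896,-0.1169,0],[0.0896,-0.1169,0],[0.0896,-0.1169,0]],"spin":[0.12,0.24,0.36,0.48,0.6,0.72,0.84,0.96,1.08,1.2]}' ;python3 -m inch '{"travel":[[0,0,0],[0,0,0],[0,0,0],[0,0,0],[0,0,0],[0,0,0],[0,0,0],[0,0,0],[0,0,0],[0,0,0]],"spin":[0.12,0.24,0.36,0.48,0.6,0.72,0.8,0.85,0.863,0.863]}';python3 - <<'E'
from h import *
s=robot.read_state();T=R.from_rotvec(s["orientation"]).as_matrix()
print(s["q"],T.round(3),np.arctan2(T[1,0],T[0,0]), T.T@(np.array([.496,-.329,.155])-s["tool_pos"]))
E
```

```text
t: 11.07
tool_pos: [0.6203, -0.2488, 0.2189]
orientation: [1.135, 2.924, -0.001]
force: [0.4, 0.7, -1.9]
opening: 0.0279
gripper_force: 20.0
t: 11.9
tool_pos: [0.4738, -0.2747, 0.2152]
orientation: [-2.593, -1.773, 0.0]
force: [-0.4, -0.0, -1.9]
opening: 0.028
gripper_force: 20.0
t: 12.73
tool_pos: [0.4741, -0.2747, 0.215]
orientation: [-3.095, -0.537, 0.0]
force: [0.0, -1.0, -2.1]
opening: 0.028
gripper_force: 20.0
[-6.18581863e-01  2.25035291e-04  1.66185654e+00 -8.61568438e-05
  1.47962547e+00  6.08866142e-01] [[ 0.942  0.337 -0.   ]
 [ 0.337 -0.942 -0.   ]
 [-0.    -0.    -1.   ]] 0.3433561729665925 [0.00232372 0.05854942 0.05994941]
```

```bash
python3 -m inch '{"travel":[[0.0005,0.01,0],[0.001,0.03,0],[0.002,0.05,0],[0.0023,0.0585,0],[0.0023,0.0585,0],[0.0023,0.0585,0],[0.0023,0.0585,0.02],[0.0023,0.0585,0.045],[0.0023,0.0585,0.062],[0.0023,0.0585,0.0665]],"spin":[0,0,0,0,0,0,0,0,0,0]}'; python3 -m inch '{"travel":[[0,0,0],[0,0,0],[-0.002,0,0],[-0.004,0,0],[-0.006,0,0],[-0.008,0,0],[-0.01,0,0],[-0.01,0,0]],"spin":[0,0,0,0,0,0,0,0]}'
```

```text
t: 13.57
tool_pos: [0.4941, -0.3267, 0.1443]
orientation: [-3.091, -0.536, 0.006]
force: [-0.6, -0.3, -2.6]
opening: 0.028
gripper_force: 20.0
t: 14.23
tool_pos: [0.4872, -0.3326, 0.1489]
orientation: [3.095, 0.535, 0.003]
force: [2.0, 0.6, -0.1]
opening: 0.0277
gripper_force: 20.0
```

```bash
python3 -m inch '{"travel":[[-0.002,0,0],[-0.004,0,0],[-0.006,0,0],[-0.008,0,0],[-0.01,0,0],[-0.012,0,0],[-0.0145,0,0],[-0.0145,0,0],[-0.0145,0,0]],"spin":[0,0,0,0,0,0,0,0,0]}'; python3 - <<'E'
from h import *
s=robot.read_state();p=s["tool_pos"];print(p,s["orientation"])
T=R.from_rotvec(s["orientation"]).as_matrix()
print("offset in tool",T.T@(p-[.496,-.329,.148]))
im,d=optics.read_camera("side");W=cloud("side",d);hsv=cv2.cvtColor(im,cv2.COLOR_RGB2HSV)
i=optics.camera_info("side");V=np.array(i["view"]);uv,_=cv2.projectPoints(np.array([[.485,-.335,.12]]),cv2.Rodrigues(V[:3,:3])[0],V[:3,3],np.array(i["camera_matrix"]),np.array(i["dist"]))
u,v=uv.ravel().astype(int);print(u,v)
cv2.imwrite("pics/s2.png",cv2.resize(im[max(0,v-60):v+60,u-60:u+60,::-1],(600,600),interpolation=2))
E
```

```text
t: 14.98
tool_pos: [0.4726, -0.3375, 0.148]
orientation: [3.096, 0.535, -0.001]
force: [2.1, -0.4, 0.6]
opening: 0.0278
gripper_force: 20.0
[ 0.47259307 -0.33748245  0.14797767] [ 3.09560277e+00  5.35245284e-01 -9.68259013e-04]
offset in tool [-2.48961473e-02  1.30603763e-04  3.76874224e-05]
316 140
```

View pics/s2.png

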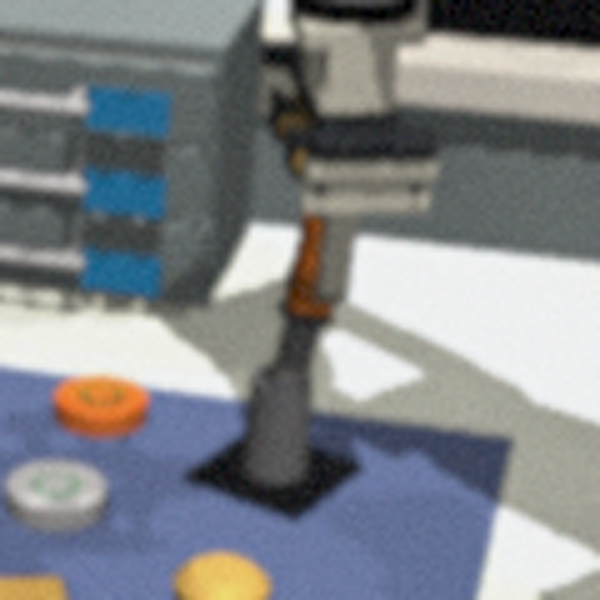

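The crop shows the probe leaning in the fingers from (315,220) down to (285,370) in the sleeve, tip uphill, as intended. Lifting out and carrying it to the vise.

```bash
python3 -m inch '{"travel":[[0.002,0,0],[0.003,0,-0.005],[0.003,0,-0.02],[0.003,0,-0.045],[0.003,0,-0.075],[0.003,0,-0.1],[0.003,0,-0.115],[0.003,0,-0.115],[0.003,0,-0.115]],"spin":[0,0,0,0,0,0,0,0,0]}'; python3 - <<'E'
from h import *
s=robot.read_state();p=s["tool_pos"];T=R.from_rotvec(s["orientation"]).as_matrix()
x=T[:,0];n=-.24*0+np.array([0,0,1.])*np.cos(.24)-x*np.sin(.24)
print("shift to axis over mark at same z", T.T@(np.array([.493,.1137,.105])+n*.097-p))
E
```

```text
t: 15.78
tool_pos: [0.4759, -0.3364, 0.2635]
orientation: [3.095, 0.536, 0.0]
force: [0.6, -0.1, -2.3]
opening: 0.0281
gripper_force: 20.0
shift to axis over mark at same z [ 0.14432243 -0.41827868  0.06390564]
```

```bash
python3 -m inch '{"travel":[[0.003,-0.008,0],[0.01,-0.03,0],[0.021,-0.061,0],[0.034,-0.098,0],[0.047,-0.136,0],[0.06,-0.174,0],[0.073,-0.212,0],[0.086,-0.25,0],[0.099,-0.288,0],[0.112,-0.326,0]],"spin":[0,0,0,0,0,0,0,0,0,0]}';python3 -m inch '{"travel":[[0.012,-0.034,0],[0.022,-0.064,0],[0.029,-0.085,0],[0.032,-0.092,0],[0.032,-0.092,0],[0.032,-0.092,0],[0.032,-0.092,0]],"spin":[0,0,0,0,0,0,0]}'; python3 - <<'E'
from h import *
s=robot.read_state();p=s["tool_pos"];print(p,s["q"])
T=R.from_rotvec(s["orientation"]).as_matrix();X=T[:,0]
im,d=optics.read_camera("side");W=cloud("side",d);hsv=cv2.cvtColor(im,cv2.COLOR_RGB2HSV);h,S,V=cv2.split(hsv)
D=W-p
near=(np.hypot(D[...,0],D[...,1])<.06)&(W[...,2]>.15)&(W[...,2]<.275)
org=near&(h<22)&(S>110)
np.save("/tmp/side3.npy",im)
i=optics.camera_info("side");Vw=np.array(i["view"]);pr=lambda P:cv2.projectPoints(np.array(P,float),cv2.Rodrigues(Vw[:3,:3])[0],Vw[:3,3],np.array(i["camera_matrix"]),np.array(i["dist"]))[0].reshape(-1,2)
bar=near&~org&(W[...,2]<.23)
for z in np.arange(.15,.25,.01):
    q=W[near&(W[...,2]>z)&(W[...,2]<z+.01)]
    if len(q):l=(q-p)@T;print(round(z,3),len(q),l.mean(0).round(4))
for t in(.14,.24,.34):
    n=np.array([0,0,1])*np.cos(t)-X*np.sin(t);g=p+[0,0,.002]
    print(t,pr([g-n*.1046,g-n*.0926,g-n*.0706,g-n*.035]).round(1).tolist())
u,v=pr([p-[0,0,.07]])[0].astype(int);print(u,v)
cv2.imwrite("pics/s3.png",cv2.resize(im[v-60:v+60,u-80:u+80,::-1],(800,600),interpolation=2))
E
```

```text
t: 16.62
tool_pos: [0.4698, 0.0108, 0.2608]
orientation: [-3.095, -0.535, 0.006]
force: [0.7, 0.9, -2.1]
opening: 0.0279
gripper_force: 20.0
t: 17.2
tool_pos: [0.4706, 0.1047, 0.2623]
orientation: [3.095, 0.534, -0.002]
force: [-0.1, -0.3, -1.0]
opening: 0.0278
gripper_force: 20.0
[0.47063221 0.10474438 0.26231187] [ 1.13065632e-01 -2.01602229e-01  1.76401102e+00 -6.19937107e-04
  1.58069280e+00  1.34187661e+00]
0.16 9 [ 0.0203 -0.0031  0.0967]
0.17 23 [ 0.0182 -0.008   0.0865]
0.18 35 [ 0.0185 -0.0077  0.0776]
0.19 33 [ 0.0171 -0.01    0.0666]
0.2 51 [ 0.0153 -0.0098  0.0574]
0.21 42 [ 0.0139 -0.0102  0.0473]
0.22 40 [ 0.0119 -0.0123  0.0371]
0.23 82 [ 0.0124 -0.012   0.0279]
0.24 51 [ 0.0114 -0.0148  0.0169]
0.14 [[281.7, 203.2], [282.7, 198.6], [284.6, 190.0], [287.6, 175.7]]
0.24 [[277.1, 202.5], [278.6, 198.0], [281.4, 189.5], [286.0, 175.4]]
0.34 [[272.6, 201.4], [274.6, 197.0], [278.3, 188.8], [284.5, 175.0]]
289 190
```

View pics/s3.png

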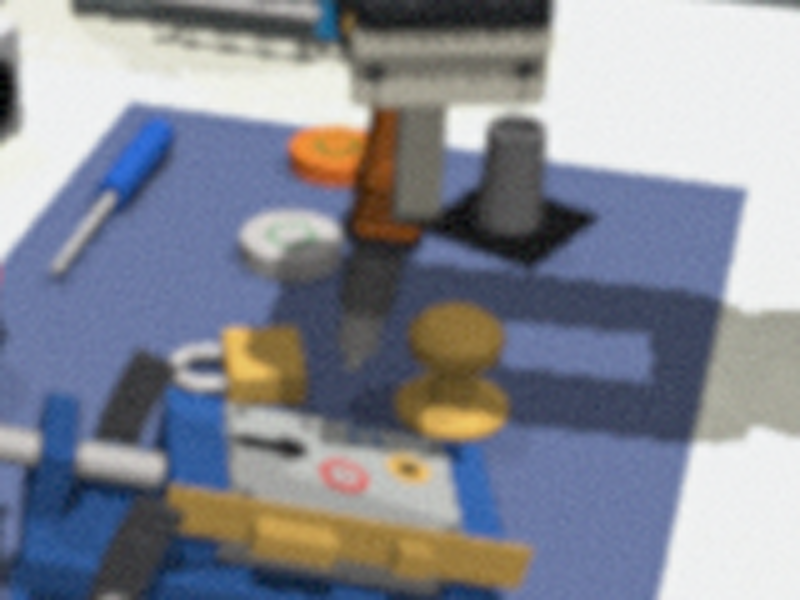

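The tip is at about crop (353,362), which is picture (279.6,202.4). That suggests a tilt a little under 0.24, so I'll measure it more closely with averaged frames and model outlines.

```bash
cat > tilt.py <<'E'
from h import *
s=robot.read_state();p=s["tool_pos"];T=R.from_rotvec(s["orientation"]).as_matrix();X,Y=T[:,0],T[:,1]
im=np.mean([optics.read_camera("side")[0].astype(float) for _ in range(5)],0)
s=robot.read_state();p=s["tool_pos"]
i=optics.camera_info("side");Vw=np.array(i["view"]);C=-Vw[:3,:3].T@Vw[:3,3]
pr=lambda P:cv2.projectPoints(np.array(P,float),cv2.Rodrigues(Vw[:3,:3])[0],Vw[:3,3],np.array(i["camera_matrix"]),np.array(i["dist"]))[0].reshape(-1,2)
def outline(t,zs,r,roll=0,off=0):
    n=np.array([0,0,1])*np.cos(t)-X*np.sin(t)+Y*roll;n/=np.linalg.norm(n);g=p+[0,0,.002]+off*n
    a=[g+n*(z-.0926) for z in zs];w=np.cross(n,C-g);w/=np.linalg.norm(w)
    return pr(a+[q+w*rr for q,rr in zip(a,r)]+[q-w*rr for q,rr in zip(a,r)])
Z=np.r_[np.linspace(-.011,-.001,4),np.linspace(.002,.02,8),np.linspace(.025,.053,10)];RR=np.r_[[.004]*4,[.009]*8,[.012]*10]
gx=cv2.GaussianBlur(im,(0,0),.7)
res=[]
for t in np.arange(0,.42,.02):
  for dx in np.arange(-3,3.1,.5):
   for dy in np.arange(-2,2.1,1):
    N=len(Z);o=outline(t,Z,RR)[N:]+[dx,dy]
    c=outline(t,Z,RR)[:N]+[dx,dy]
    u=(o-np.r_[c,c]);u/=np.linalg.norm(u,axis=1)[:,None]
    f=lambda q:cv2.remap(gx.astype(np.float32),q[:,:1].astype(np.float32),q[:,1:].astype(np.float32),1)[:,0]
    e=np.abs(f(o+1*u)-f(o-1*u)).sum(1)
    res.append((np.minimum(e,60).mean(),t,dx,dy))
res=np.array(res)
for t in np.unique(res[:,1]):
    b=res[res[:,1]==t];b=b[b[:,0].argmax()];print(b.round(2))
u0,v0=outline(.2,[.03],[0])[0].astype(int)
cr=lambda:cv2.resize(np.clip(im,0,255).astype(np.uint8)[v0-30:v0+30,u0-20:u0+20,::-1],(400,600),interpolation=2)
b=res[res[:,0].argmax()];A=cr();B=cr()
for q in outline(b[1],Z,RR)[len(Z):]+b[2:4]:cv2.circle(B,tuple(((q-[u0-20,v0-30]+.5)*10).astype(int)),2,(0,255,0),-1)
import sys;cv2.imwrite(sys.argv[1],np.hstack([A,B]))
E
python3 tilt.py pics/t1.png
```

```text
[20.99  0.   -2.5  -2.  ]
[ 2.038e+01  2.000e-02  2.500e+00 -2.000e+00]
[22.54  0.04 -3.   -2.  ]
[26.    0.06 -3.   -2.  ]
[29.53  0.08 -3.   -2.  ]
[33.57  0.1  -3.   -2.  ]
[35.94  0.12 -3.   -1.  ]
[37.04  0.14 -3.    1.  ]
[36.88  0.16 -2.5   1.  ]
[36.56  0.18 -1.5   0.  ]
[35.57  0.2  -0.5  -1.  ]
[34.66  0.22  0.   -2.  ]
[33.9   0.24  0.5  -2.  ]
[33.8   0.26  1.   -2.  ]
[33.45  0.28  1.5  -2.  ]
[32.93  0.3   2.   -2.  ]
[32.15  0.32  2.5  -2.  ]
[31.2   0.34  3.   -2.  ]
[28.76  0.36  3.   -2.  ]
[26.8   0.38  3.   -2.  ]
[26.26  0.4   3.   -2.  ]
```

View pics/t1.png

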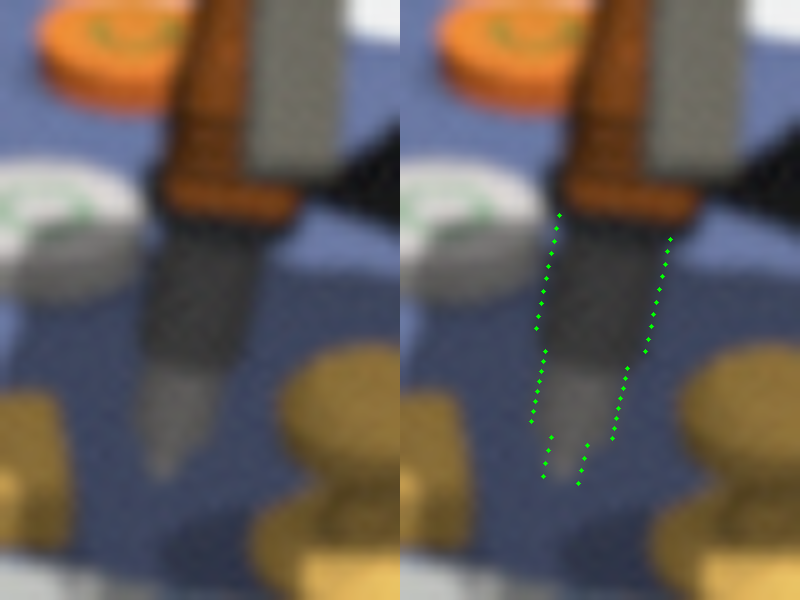

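The outline fit gives a tilt of about 0.17, with the probe shifted slightly in the pads. That is inside tolerance but has little margin, so I'll go back to the stand and push a little further.

```bash
python3 -m inch '{"travel":[[-0.003,0.008,0],[-0.01,0.03,0],[-0.021,0.061,0],[-0.034,0.098,0],[-0.047,0.136,0],[-0.06,0.174,0],[-0.073,0.212,0],[-0.086,0.25,0],[-0.099,0.288,0],[-0.112,0.326,0]],"spin":[0,0,0,0,0,0,0,0,0,0]}';python3 -m inch '{"travel":[[-0.012,0.034,0],[-0.022,0.064,0],[-0.029,0.085,0],[-0.032,0.092,0],[-0.032,0.092,0],[-0.032,0.092,0],[-0.032,0.092,0]],"spin":[0,0,0,0,0,0,0]}'
```

```text
t: 18.33
tool_pos: [0.4742, -0.2416, 0.2634]
orientation: [3.095, 0.535, 0.0]
force: [0.4, 0.2, -0.9]
opening: 0.0279
gripper_force: 20.0
t: 18.92
tool_pos: [0.4759, -0.3352, 0.2632]
orientation: [-3.095, -0.537, -0.0]
force: [0.4, -0.7, -1.3]
opening: 0.0277
gripper_force: 20.0
```

```bash
python3 -m inch '{"travel":[[0,0,0.02],[0,0,0.05],[0,0,0.08],[0,0,0.103],[0,0,0.115],[0,0,0.115],[-0.003,0,0.115],[-0.006,0,0.115],[-0.009,0,0.115],[-0.011,0,0.115]],"spin":[0,0,0,0,0,0,0,0,0,0]}';python3 -m inch '{"travel":[[0,0,0],[0,0,0],[0,0,0],[0.003,0,0],[0.004,0,-0.005],[0.004,0,-0.02],[0.004,0,-0.05],[0.004,0,-0.085],[0.004,0,-0.115],[0.004,0,-0.115]],"spin":[0,0,0,0,0,0,0,0,0,0]}'
```

```text
t: 19.75
tool_pos: [0.4665, -0.3402, 0.1501]
orientation: [3.094, 0.536, 0.005]
force: [3.2, 3.5, -2.4]
opening: 0.0276
gripper_force: 20.0
t: 20.58
tool_pos: [0.4712, -0.3409, 0.2712]
orientation: [3.087, 0.534, 0.009]
force: [0.3, -0.5, -0.8]
opening: 0.0281
gripper_force: 20.0
```

```bash
python3 -m inch '{"travel":[[0.003,-0.008,0],[0.01,-0.03,0],[0.022,-0.061,0],[0.036,-0.098,0],[0.05,-0.136,0],[0.063,-0.174,0],[0.077,-0.212,0],[0.09,-0.25,0],[0.104,-0.288,0],[0.118,-0.326,0]],"spin":[0,0,0,0,0,0,0,0,0,0]}';python3 -m inch '{"travel":[[0.012,-0.034,0],[0.023,-0.064,0],[0.03,-0.085,0],[0.033,-0.092,0],[0.033,-0.092,0],[0.033,-0.092,0],[0.033,-0.092,0],[0.033,-0.092,0]],"spin":[0,0,0,0,0,0,0,0]}'; python3 tilt.py pics/t2.png
```

```text
t: 21.42
tool_pos: [0.469, 0.0102, 0.261]
orientation: [-3.095, -0.535, 0.005]
force: [0.5, 0.0, -1.5]
opening: 0.028
gripper_force: 20.0
t: 22.08
tool_pos: [0.4709, 0.1045, 0.2627]
orientation: [3.096, 0.533, -0.001]
force: [-0.4, 0.0, -1.8]
opening: 0.0278
gripper_force: 20.0
[21.61  0.    3.   -2.  ]
[ 2.163e+01  2.000e-02  3.000e+00 -2.000e+00]
[21.63  0.04  3.   -2.  ]
[20.65  0.06  3.   -2.  ]
[20.19  0.08  3.   -2.  ]
[18.79  0.1   3.   -1.  ]
[20.71  0.12 -3.   -2.  ]
[26.65  0.14 -3.   -2.  ]
[31.14  0.16 -3.   -2.  ]
[35.49  0.18 -3.   -2.  ]
[37.3  0.2 -3.  -1. ]
[38.07  0.22 -3.    0.  ]
[37.43  0.24 -2.   -1.  ]
[36.88  0.26 -1.5   0.  ]
[36.12  0.28 -1.    0.  ]
[34.61  0.3   0.   -1.  ]
[33.53  0.32  0.5  -2.  ]
[33.48  0.34  1.   -2.  ]
[32.75  0.36  1.5  -2.  ]
[32.24  0.38  2.5  -2.  ]
[31.57  0.4   3.   -2.  ]
```

View pics/t2.png

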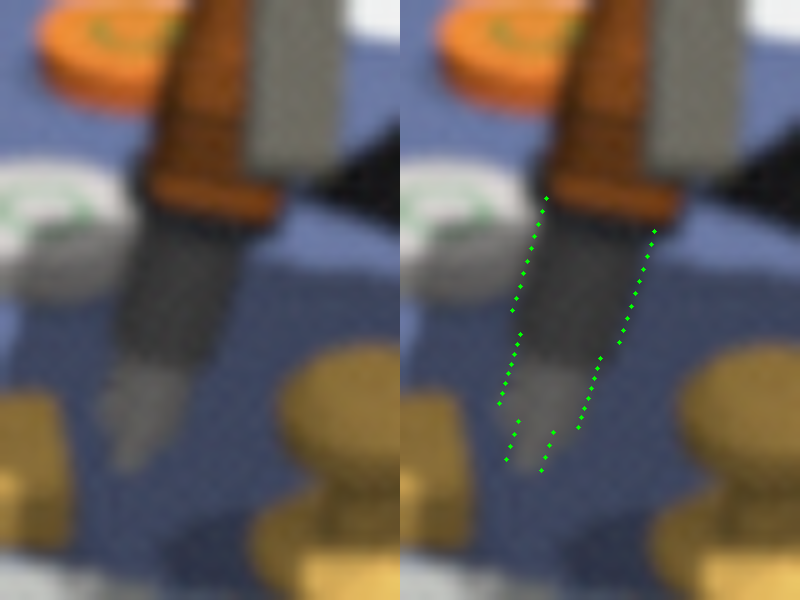

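```bash
python3 - <<'E'
from h import *
s=robot.read_state();p=s["tool_pos"];T=R.from_rotvec(s["orientation"]).as_matrix();X,Y=T[:,0],T[:,1]
i=optics.camera_info("side");V=np.array(i["view"]);K=np.array(i["camera_matrix"]);D=np.array(i["dist"]);C=-V[:3,:3].T@V[:3,3]
pr=lambda P:cv2.projectPoints(np.array(P,float),cv2.Rodrigues(V[:3,:3])[0],V[:3,3],K,D)[0].reshape(-1,2)
def ray(px):
    a=cv2.undistortPoints(np.array([[px]],float),K,D).ravel();return V[:3,:3].T@np.r_[a,1]
def hit(px,q,n):
    r=ray(px);return C+r*(n@(q-C))/(n@r)
n=np.array([0,0,1])*np.cos(.2)-X*np.sin(.2);g=p+[0,0,.002]
u0,v0=pr([g+n*(.03-.0926)])[0].astype(int)
tip=hit([u0-20+125/10-.5,v0-30+466/10-.5],p,Y);print("C",C,"tip in tool",T.T@(tip-p),tip)
nf=np.array([0,0,1])*np.cos(.24)-X*np.sin(.24)
for t in(.22,.23,.24):
    n=np.array([0,0,1])*np.cos(t)-X*np.sin(t);print(t,"no-shift tip",T.T@(g-n*.1046-p))
im,d=optics.read_camera("side");h,S,_=cv2.split(cv2.cvtColor(im,cv2.COLOR_RGB2HSV))
m=np.zeros(h.shape,bool);m[215:236,266:290]=1;m&=((h<10)|(h>170))&(S>60)
vv,uu=np.nonzero(m);px=[(uu.min()+uu.max())/2,(vv.min()+vv.max())/2];print(px,uu.mean(),vv.mean(),len(uu))
mk=hit([277.36,224.74],np.array([.493,.1137,.1053]),nf);print("mark side",mk)
for w in(mk,np.array([.493,.1137,.1053])):print("shift tip->mark",T.T@(w-tip), "mark rel tcp",T.T@(w-p))
W=cloud("side",d);q=W[m];print("depth mark",np.nanmean(q,0))
E
```

```text
C [0.3135984  0.87139638 0.66327865] tip in tool [2.89875779e-02 7.60821934e-17 9.92766280e-02] [0.49842038 0.11489488 0.16394739]
0.22 no-shift tip [ 2.28159446e-02 -1.01338160e-05  1.00078872e-01]
0.23 no-shift tip [ 2.38356004e-02 -1.01101855e-05  9.98455038e-02]
0.24 no-shift tip [ 2.48528726e-02 -1.00855238e-05  9.96019511e-02]
[np.float64(277.5), np.float64(225.0)] 277.3076923076923 225.05128205128204 39
mark side [0.49084984 0.11540099 0.10494365]
shift tip->mark [-0.00697001 -0.00301886  0.05900267] mark rel tcp [ 0.02201757 -0.00301886  0.1582793 ]
shift tip->mark [-0.00551385 -0.00069584  0.05864672] mark rel tcp [ 0.02347373 -0.00069584  0.15792334]
depth mark [0.4906247  0.11673251 0.1050722 ]
```

```bash
python3 -m inch '{"travel":[[-0.003,-0.001,0.003],[-0.006,-0.0018,0.012],[-0.008,-0.0018,0.026],[-0.008,-0.0018,0.04],[-0.008,-0.0018,0.049],[-0.008,-0.0018,0.052],[-0.008,-0.0018,0.053],[-0.008,-0.0018,0.053],[-0.008,-0.0018,0.053]],"spin":[0,0,0,0,0,0,0,0,0]}'; python3 - <<'E'
from h import *
f=[]
for k in range(6):
    im,d=optics.read_camera("side"); s=robot.read_state(); f.append(s["force"])
print(np.mean(f,0),s["tool_pos"],s["t"])
cv2.imwrite("pics/v1.png",cv2.resize(im[185:245,240:320,::-1],(800,600),interpolation=2))
E
```

```text
t: 23.13
tool_pos: [0.4633, 0.1049, 0.2109]
orientation: [3.095, 0.536, 0.002]
force: [-0.9, 0.2, -1.0]
opening: 0.0277
gripper_force: 20.0
[ 0.15049402  0.05520203 -1.75997633] [0.46306713 0.10486015 0.21052658] 23.4333
```

View pics/v1.png

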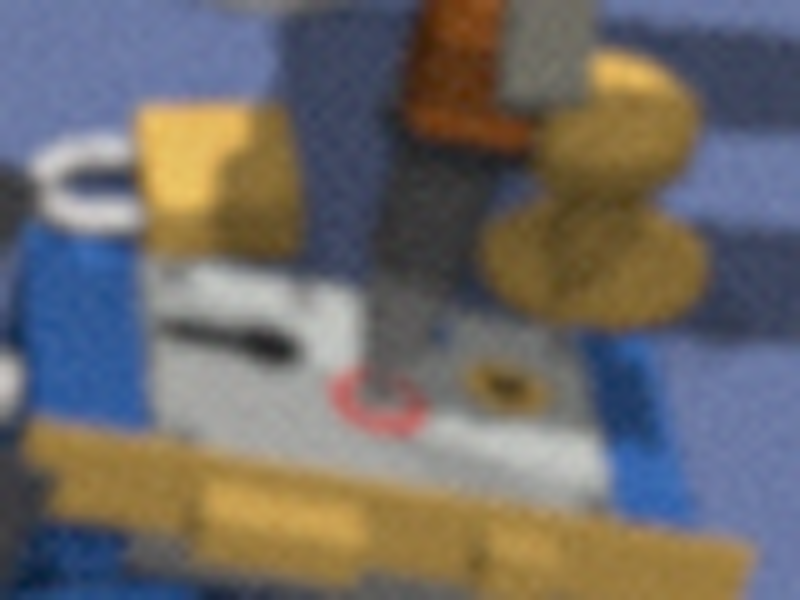

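The tip at (382,393) is just above the middle of the red ring at (379,402), and the probe looks square to the face. I'll press along its axis in small steps.

```bash
python3 -m inch '{"travel":[[0.0003,0,0.001],[0.0005,0,0.002],[0.0007,0,0.003],[0.001,0,0.004],[0.0012,0,0.005],[0.0014,0,0.006],[0.0014,0,0.006]],"spin":[0,0,0,0,0,0,0]}' >/dev/null; cat > f.py <<'E'
from h import *
f=[]
for k in range(8):
    im,d=optics.read_camera("side"); s=robot.read_state(); f.append(s["force"])
F=np.mean(f,0)-[.15,.05,-1.76];print(F,np.linalg.norm(F),s["tool_pos"],s["t"])
np.save("/tmp/last.npy",im)
E
python3 f.py
```

```text
[-0.43296799  0.32201505  0.96131175] 1.1023952298370887 [0.46413819 0.10530921 0.20417419] 24.4167
```

```bash
python3 -m inch '{"travel":[[0.0002,0,0.001],[0.0005,0,0.002],[0.0007,0,0.003],[0.0009,0,0.0038],[0.0009,0,0.0038]],"spin":[0,0,0,0,0]}' >/dev/null; python3 f.py
```

```text
[-1.21691462 -0.33356501  2.47621824] 2.7791731816332064 [0.46500631 0.10560873 0.2004001 ] 25.2333
```

```bash
python3 -m inch '{"travel":[[0.0001,0,0.0005],[0.0002,0,0.0008],[0.0002,0,0.0008],[0.0002,0,0.0008],[0.0002,0,0.0008],[0.0002,0,0.0008],[0.0002,0,0.0008]],"spin":[0,0,0,0,0,0,0]}'; python3 f.py; python3 - <<'E'
import numpy as np,cv2
im=np.load("/tmp/last.npy");cv2.imwrite("pics/v2.png",cv2.resize(im[175:245,240:320,::-1],(685,600),interpolation=2))
E
```

```text
t: 25.82
tool_pos: [0.4652, 0.1057, 0.1995]
orientation: [3.096, 0.536, -0.0]
force: [-0.9, 0.0, 0.2]
opening: 0.0279
gripper_force: 20.0
[-1.7023334  -0.4110906   2.73933773] 3.251292929419979 [0.46518232 0.10567711 0.19953998] 26.2167
```

View pics/v2.png

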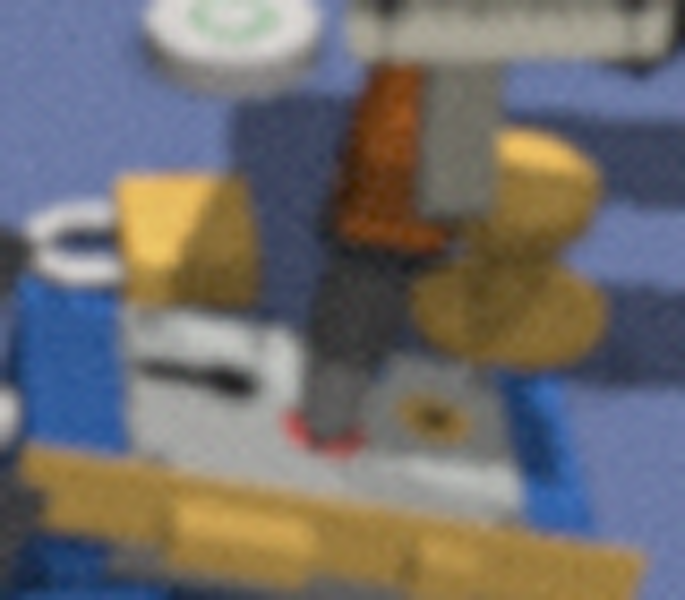

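The nose covers the ring, which shows as red arcs at (295,428) and (345,445), and the tip is in the ring's middle. The force is about 3 N and the arm is still, so I'm handing it in.

```bash
python3 -c "
from plant import close_job;print(close_job())"
```

```text
the job is handed in; nothing more can be done
None
```

I handed the job in with the gripper still holding the probe on the red-ringed spot, pressing at about 3 N (roughly half in) and square to the face as far as the camera shows. Before that it was held upright on the steel block for over 2 s at about 2.8 N. The hand-in returned no verdict.

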